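# Bearing reading on a coffee-roaster's cooling blower

### The job

Start the overhauled blower by pushing its green start button fully in and letting it go again, leaving the red stop button alone. Then draw the orange bearing probe out of its stand and hold its spring tip on the middle of the steel measuring disc that has the yellow ring, with the probe square to that leaning disc and pressed just lightly, so that the tip is pushed in about halfway and never hard against its stop. Keep it still there for at least three seconds and finish while still holding it like that, without disturbing the other things on the bench.

Things in the scene. Friction and masses are not known exactly. Their poses are not given: they have to be found in the camera images.
- blower: Black belt-driven fan, fixed. Origin on the bench; shaft along y, 143 mm up, over x = 0. Blue bearing housings (38 mm wide, tops 175 mm up) at y = -45 and 60 mm. Round scroll casing: x -131 to 131, y -183 to -88, top 274 mm up (outlet back to x = 165). Belt guard: x -65 to 203, y 102 to 150, top 205 mm up. Motor behind: x 85 to 215, top 205 mm up. Its front, -x, faces the robot.
- spot: The steel measuring disc to use, 25 mm across, in a yellow ring 36 mm across; it sits on either of the two bearing housings (varies). Origin at the centre of its face, 178 mm above the bench; z points out of the face, square to it. The face leans 25 degrees from level towards the blower's front: z points up and along the blower's -x.
- other_spot: The same disc with a grey ring, on the other bearing housing; not to be used. Frame as for the spot.
- start (a joint): Travel of the green start button: 0 out, 0.006 m fully in. It springs back; fully in takes 5 N.
- start_top (a point): Centre of the top of the green button (28 mm across), which faces up and is pushed straight down. Its fixed box (150 x 80 mm, lid 51 mm above the bench, on a 170 x 100 mm plate) stands left or right of the blower (varies).
- stop (a joint): Travel of the red stop button: 0 out, 0.006 m in. Not to be pressed.
- stop_top (a point): Centre of the top face of the red stop button, 68 mm from the green one along the box.
- probe: Orange bearing probe, loose, 130 to 220 g, 170 mm long, upright in its stand, tip down. Origin at the tip's end when fully out; z runs up along it. z 50 to 170 mm: handle 30 mm (x) by 24 mm (y), best gripped across y at about z = 130 mm; 16 to 50: steel tube 14 mm across; below: brass tip 8 mm across, round-ended. The stand hides it up to z = 82 mm.
- probe_tip (a point): The end of the probe's brass tip; it moves with the tip.
- plunger (a joint): How far the tip is pushed into the probe: 0 out, 0.010 m at its stop. It starts to move at 2 N and takes 0.4 N more per mm: 4 N at halfway (5 mm), 6 N at the stop.
- stand: Fixed upright stand of the probe, on the other side of the blower from the button box: base 110 x 100 x 12 mm, column 48 x 42 mm with its rim 98 mm above the bench. Origin on the bench under the probe. The pocket is 3 mm wider than the handle, whose lower end rests 66 mm up (tip 16 mm up); draw the probe straight up by 85 mm or more to clear it.
- wrench: Steel wrench lying on the bench in front of the blower. Leave it.
- screwdriver: Black-handled screwdriver lying in front of the blower. Leave it.
- grease_tin: Tin with a red label, 68 mm across, 85 mm high, standing on the bench; origin under it. Leave it.
- bean_jar: Jar with a brass cap and brown label, 72 mm across, 110 mm high; origin under it. Leave it.
- mug: White mug, 76 mm across, 85 mm high; origin under it. Leave it.
Things that resemble listed ones, but are neither listed nor needed, are in the scene too. What is meant by the probe is not pink, purple or turquoise, and is the larger of those in its own colour.

How it is judged:
By the outcome, as a careful person would: the job done as asked, in the order asked, and still so for the second after the job is handed in, while the arm keeps its last pose, push and grip.
It also fails if it takes over 72 s, if anything falls off the work surface, if the arm or the gripper's body presses on something with over 40 N, if the wrist force passes 120 N, or if a joint passes its speed limit or range.

### The arm

A 6-joint arm with a two-finger parallel gripper is mounted at the origin on the work surface. World frame = base frame: x ahead of the robot, y to its left, z up, the work surface at z = 0. Lengths are in m, angles in rad, forces in N, time in s.
With the tool pointing down it reaches from about 0.3 to 0.875 m from the base axis. Payload 6.4 kg.
Tool frame: the origin (TCP) lies on the centre line of the jaws, within the pads' length; the fingertips stand 14 mm ahead of it and the grasp point (between the pads) lies 5 mm behind it; z points along the fingers, y is the direction in which the jaws open and shut (so a half turn about z gives the same grasp; the last joint's range is limited). The gripper opens to 85 mm and grips with 20 to 120 N. Pads are 22 mm wide; open, the fingers measure 114 mm over their backs; the gripper's body (76 mm by 85 mm) begins 54 mm behind the grasp point. The pads swing forward as they close: fully open they stand 13 mm farther back than shut.
Start: joints at [-1.326, 0.181, 1.607, -0, 1.354, -0.206], TCP at [0.251, -0.518, 0.245] pointing down, gripper open.
Joint ranges: [-2.99, 2.99], [-0.89, 2.07], [0.3, 2.58], [-1.14, 4.28], [0, 2.63], [-3.12, 3.12]. Speed limits (rad/s): [2.57, 2.57, 3.01, 3.14, 3.14, 3.14].

### API

Orientations are given as a unit quaternion [w, x, y, z].
In Python, from bench import * gives the robot as it stands.
- The arm moves only by the tool servo_tool, never from a script. Its argument "plan" is a list that holds one entry, the list of rows, each a list of 5 numbers: the shift along the world's x, y, z in m, then the turn about the world's z in rad, then the gripper command: -1 is shut, 1 is fully open, values between are in proportion. In form: [[[tx, ty, tz, roll, claw], ...]]. A call has 1 to 8 rows; each row shifts and turns the commanded pose from where the row before left it; what a row does not reach is not made up. A row lasts 1/10 s, in which the tool goes at most 50 mm and 8.59 degrees, less where a joint would pass 70% of its speed; a pose out of reach is approached as far as the arm can. A call with a gripper value outside its range is refused whole. The fingers move at their own pace and stop on an object; the grip force is fixed at half the most. Time passes only in rows, so rows that do not move let the fingers close. It gives the time, the measured TCP pose, the force and the opening at its end, in the units of the state.
- get_obs(): the state, without advancing time (a new reading comes with each control period).
- camera(name): name is "scene" or "side" or "wrist"; returns a dict with "img" (384x512x3 uint8, blue, green, red), "camera_matrix" (3x3 intrinsics, pixels), "k1" (the pictures are not rectified: a ray, as slopes to the right and down, at radius r is drawn at 1 + k1 r^2 times it, then the intrinsics apply), "rvec" (rotation vector, rad) and "tvec" (3), from world to camera coordinates, as OpenCV has them. Camera axes: x right, y down, z forward; pixel columns grow to the right and rows downward; lengths in m; the calibration is good to about 2 mm. A picture is of the moment at which its call begins. There is no depth.
- hand_in(): hands the job in, once; it reports no verdict.
Trained networks look in a picture, given as the dict that the camera call returned (one of the last four; its "shot" number tells which), for a name from the list of things; names that differ only in an ending like _2 or _b are one class to them, and where a whole thing is asked for, a point or a joint stands for the part that bears it (a point fixed in the world has none). Each returns a list of dicts, best first, with "conf" (0 to 1); they miss things now and then, are a little off and sometimes report something else, mostly with a low value. They report only what shows in the picture. A call takes as long as a camera call. They do not tell look-alikes from the thing itself.
- trace(picture, thing): "mask" (384x512 bool, what is visible of it) and "rect" ([left, top, right, bottom] as shares, 0 to 1, of the picture: columns of its width, rows of its height, round what is visible of it).
- pinpoint(picture, thing): "centre" ([row, column] as shares, 0 to 1, of the picture: columns of its width, rows of its height: a listed point, or the origin of a listed thing).
The state is a dict: "time_s": time; "q": joint angles; "dq": joint speeds; "joint_efforts": joint torques, N m; "eef_pos": TCP position; "eef_rot": TCP orientation; "wrist_force": force on the tool from outside, world axes, zero at the start; "torque": the same for the moment, N m; "opening": opening from 0.0 (shut) to 1.0 (fully open).
Only numpy, scipy, OpenCV 4.12 (cv2) and the standard library are available. Lean on these libraries where they do the work, as an engineer would, in place of code of your own. Each camera call takes 0.05 s, during which the arm holds its last target.

## Working session

There is one attempt and no reset: what is moved stays moved. The work goes in short steps, Python scripts to look and compute and a tool call to move; the robot and the scene stay as the last step left them, time stands still between calls to the robot, and variables do not carry over. Pictures are saved under pics/ and viewed, and the job is handed in when it is done.

Besides the shell and the picture viewer there is one more tool, called after "Call:" by a JSON object that holds its "api" and its "payload", one argument or row to a line. servo_tool: Moves the arm, as the interface text tells. Its arguments: {"type":"object","properties":{"plan":{"type":"array"}},"required":["plan"]}

```bash
ls -la; mkdir -p pics; python3 - <<'E'
from bench import *
import cv2
o=get_obs()
for k,v in o.items(): print(k,v)
for n in ("scene","side","wrist"):
    p=camera(n); cv2.imwrite(f"pics/a_{n}.png",cv2.resize(p["img"],(800,600)))
    print(n,p["camera_matrix"].tolist(),p["k1"],p["rvec"],p["tvec"],p["shot"])
E
```

```text
total 12
drwxr-xr-x  3 agent agent 4096 Dec  7 07:21 .
drwxr-xr-x 23 root  root  4096 Dec  7 07:21 ..
drwxr-xr-x  2 agent agent 4096 Dec  7 07:21 pics
time_s 0.0
q [-1.32630727e+00  1.81583196e-01  1.60802712e+00  2.73222185e-05
  1.35378268e+00 -2.06317334e-01]
dq [-0.00033267 -0.00135009  0.00090671 -0.00140611  0.00061264  0.00089704]
joint_efforts [ 1.44599169e-03 -4.44874156e+01 -3.51332188e+01 -2.07684393e-04
  9.11073148e-03  1.23580352e-05]
eef_pos [ 0.25040485 -0.51701909  0.24435119]
eef_rot [-9.00257860e-04  9.74704337e-01  2.23496408e-01 -3.84382214e-06]
wrist_force [-0.36390397  0.22222511  0.20057935]
torque [ 0.00352623 -0.0321837   0.00483221]
opening 1.006137671528594
scene [[442.1116389817737, 0.0, 256.6894419777514], [0.0, 442.1116389817737, 182.7090785861568], [0.0, 0.0, 1.0]] -0.11962090198153552 [ 1.42950015  2.36310965 -0.70621126] [ 0.25609207 -0.34696605  1.64626381] 1
side [[386.4226854398235, 0.0, 257.1843398775049], [0.0, 386.4226854398235, 194.5078855247283], [0.0, 0.0, 1.0]] -0.11250142523601839 [ 0.67283463 -2.61079097  1.18962423] [0.46612624 0.28901164 1.02523129] 2
wrist [[288.9465549299346, 0.0, 256.4296890063249], [0.0, 288.9465549299346, 189.1854209239544], [0.0, 0.0, 1.0]] -0.06968521081307659 [-2.42204147  1.51971838  0.24720185] [-0.57554909 -0.03962043  0.37934511] 3
```

View pics/a_scene.png

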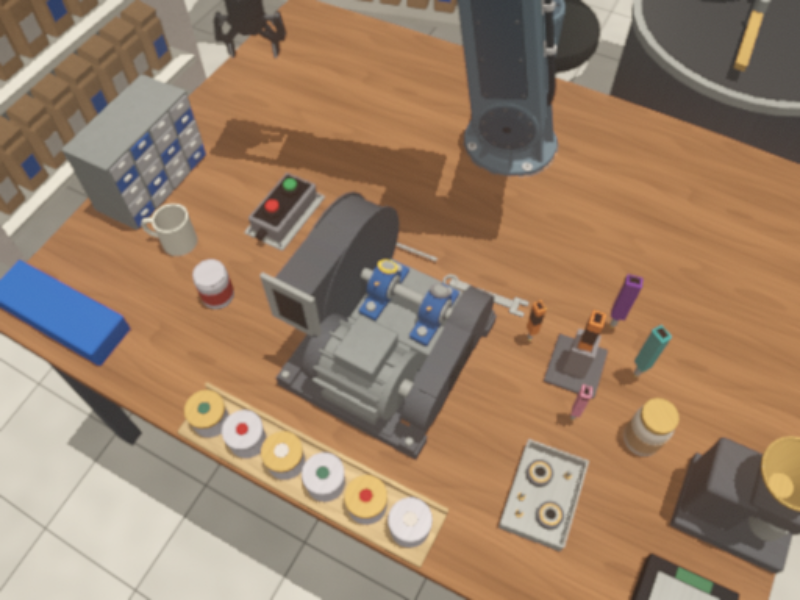

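View pics/a_side.png

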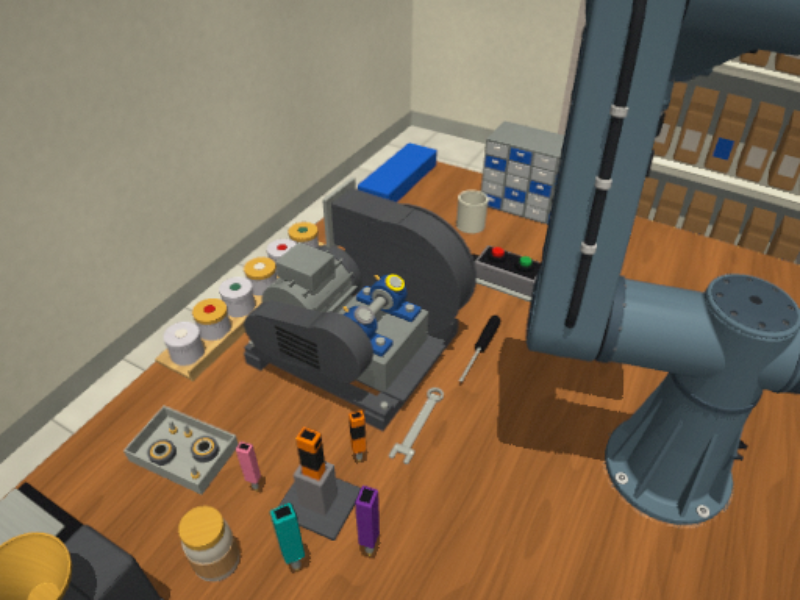

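View pics/a_wrist.png

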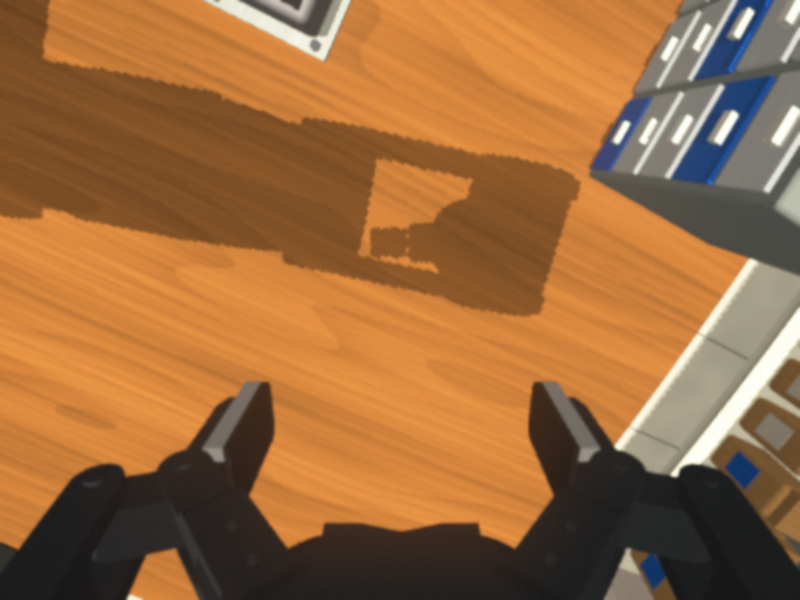

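```bash
cat > h.py <<'E'
from bench import *
import cv2, numpy as np
def ray(p,uv):
    u=cv2.undistortPoints(np.array([[uv]],float),p["camera_matrix"],np.array([p["k1"],0,0,0,0.]))[0,0]
    R=cv2.Rodrigues(np.array(p["rvec"],float))[0]; t=np.array(p["tvec"],float).ravel()
    d=R.T@np.array([u[0],u[1],1]); return -R.T@t, d/np.linalg.norm(d)
def onz(p,uv,z):
    c,d=ray(p,uv); return c+d*(z-c[2])/d[2]
def tri(l):
    A=np.zeros((3,3));b=np.zeros(3)
    for p,uv in l:
        c,d=ray(p,uv);M=np.eye(3)-np.outer(d,d);A+=M;b+=M@c
    x=np.linalg.solve(A,b)
    return x,[float(np.linalg.norm((np.eye(3)-np.outer(d,d))@(x-c))) for c,d in (ray(*q) for q in l)]
def proj(p,X):
    return cv2.projectPoints(np.array([X],float),np.array(p["rvec"],float),np.array(p["tvec"],float),p["camera_matrix"],np.array([p["k1"],0,0,0,0.]))[0][0,0]
def px(c): return (c["centre"][1]*512,c["centre"][0]*384)
E
python3 - <<'E'
from h import *
S=camera("scene");D=camera("side");
for th in ["spot","other_spot","start_top","stop_top","probe","stand","blower","grease_tin","mug","bean_jar"]:
    for n,p in (("scene",S),("side",D)):
        r=pinpoint(p,th)
        print(th,n,[(np.round(px(c),1).tolist(),round(c["conf"],2)) for c in r[:4]])
    a=pinpoint(S,th);b=pinpoint(D,th)
    for x in a[:3]:
        for y in b[:3]:
            if x["conf"]>.3 and y["conf"]>.3:
                X,e=tri([(S,px(x)),(D,px(y))]); 
                if max(e)<.02: print("   ",np.round(X,4),np.round(e,4))
E
```

```text
spot scene [([250.8, 169.5], 0.57)]
spot side [([252.1, 182.6], 0.5)]
    [ 0.5573 -0.0136  0.1804] [0.0001 0.0001]
other_spot scene [([280.8, 182.6], 0.66)]
other_spot side [([231.5, 204.3], 0.55)]
    [0.5611 0.0848 0.1784] [0.0065 0.0065]
start_top scene [([183.2, 117.8], 0.41)]
start_top side [([333.3, 163.5], 0.52)]
    [ 0.4176 -0.3461  0.0846] [0.0009 0.0009]
stop_top scene [([173.9, 130.2], 0.46)]
stop_top side [([318.0, 161.0], 0.56)]
    [ 0.4733 -0.347   0.0763] [0.0011 0.0011]
probe scene [([365.9, 230.4], 0.85), ([365.6, 267.1], 0.68), ([392.5, 208.9], 0.63), ([338.0, 216.9], 0.59)]
probe side [([191.1, 361.0], 0.77), ([201.8, 319.4], 0.76), ([236.4, 356.9], 0.75), ([163.8, 313.3], 0.71)]
    [0.498  0.3436 0.0183] [0.0055 0.0055]
    [ 0.412   0.3374 -0.1241] [0.0024 0.0024]
    [ 0.5228  0.3903 -0.1585] [0.0045 0.0045]
    [0.4567 0.3876 0.1176] [0.006 0.006]
    [0.3771 0.3869 0.0038] [0.0008 0.0008]
stand scene [([366.5, 231.8], 0.66)]
stand side [([203.0, 322.5], 0.87), ([239.5, 229.9], 0.67), ([309.8, 226.2], 0.25)]
    [0.4949 0.3459 0.0079] [0.0043 0.0043]
blower scene [([259.7, 212.8], 0.71), ([172.4, 130.9], 0.27)]
blower side [([241.1, 231.5], 0.82)]
    [ 0.577   0.0238 -0.0012] [0.0015 0.0015]
grease_tin scene [([138.6, 189.5], 0.97), ([260.5, 210.4], 0.23)]
grease_tin side []
mug scene [([116.2, 153.1], 0.62)]
mug side [([300.7, 141.5], 0.57)]
    [ 0.6079 -0.5041  0.0215] [0.0032 0.0032]
bean_jar scene [([409.0, 279.9], 0.97)]
bean_jar side [([138.6, 356.4], 0.61)]
    [0.5795 0.5042 0.0061] [0.0014 0.0014]
```

```bash
python3 - <<'E'
from h import *
S=camera("scene");D=camera("side")
np.savez("p0.npz",S=S["img"],D=D["img"])
def crop(p,x0,y0,x1,y1,k):
    return cv2.resize(p["img"][y0:y1,x0:x1],None,fx=k,fy=k,interpolation=cv2.INTER_CUBIC)
a=crop(S,150,100,220,160,5);b=crop(D,290,140,360,200,5)
c=crop(S,215,150,315,236,4);d=crop(D,210,160,310,246,4)
cv2.imwrite("pics/b1.png",np.hstack([a,b]));cv2.imwrite("pics/b2.png",np.hstack([c,d]))
e=crop(S,330,175,430,261,4);f=crop(D,150,255,250,341,4)
cv2.imwrite("pics/b3.png",np.hstack([e,f]))
E
```

```text
(no output)
```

View pics/b1.png

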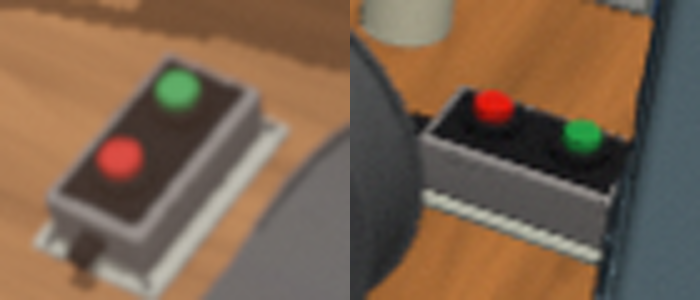

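View pics/b2.png

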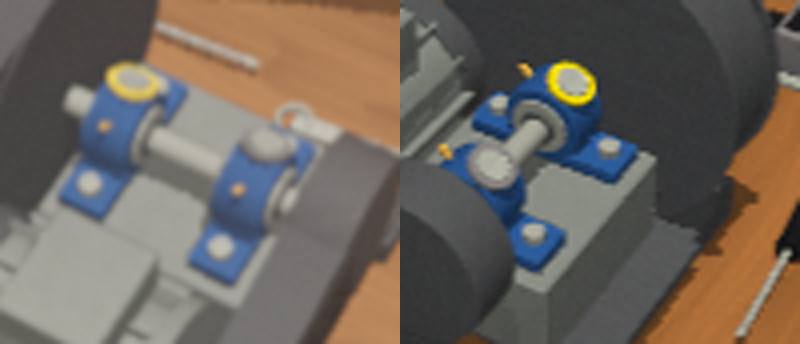

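View pics/b3.png

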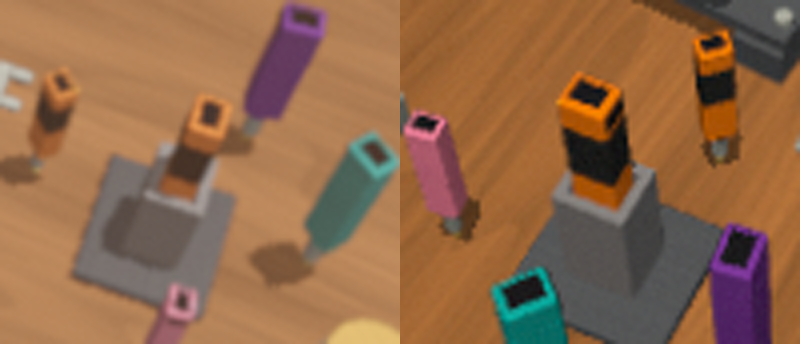

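```bash
python3 - <<'E'
from h import *
S=camera("scene");D=camera("side")
L=dict(green=((185.6,118),(336.4,167)),red=((174,131.6),(318.6,161.2)),yel=((248,170.5),(253,180.75)),grey=((282.5,186.25),(233.25,201.25)),ptop=((382.5,204.25),(197.5,278.25)))
Z=dict(green=.062,red=.062,yel=.178,grey=.178,ptop=.186)
for k,(a,b) in L.items():
    X,e=tri([(S,a),(D,b)]);print(k,np.round(X,4),np.round(e,4),onz(S,a,Z[k]).round(4),onz(D,b,Z[k]).round(4))
# hsv centroids of yellow ring
for n,p in(("S",S),("D",D)):
    h=cv2.cvtColor(p["img"],cv2.COLOR_BGR2HSV)
    for nm,lo,hi,box in (("yel",(24,120,120),(34,255,255),(215,150,315,236)),("green",(50,80,60),(85,255,255),(150,90,360,200)),("red",(0,150,120),(8,255,255),(150,90,360,180))):
        m=cv2.inRange(h,lo,hi);q=np.zeros_like(m);x0,y0,x1,y1=box;q[y0:y1,x0:x1]=m[y0:y1,x0:x1]
        nn,lab,st,ce=cv2.connectedComponentsWithStats(q)
        print(n,nm,[(st[i].tolist(),ce[i].round(1).tolist()) for i in range(1,nn) if st[i,4]>8])
E
```

```text
green [ 0.4054 -0.3469  0.0724] [0.0019 0.0019] [ 0.4001 -0.3513  0.062 ] [ 0.4084 -0.3636  0.062 ]
red [ 0.4732 -0.3486  0.0721] [0.0016 0.0016] [ 0.4682 -0.3531  0.062 ] [ 0.477  -0.3645  0.062 ]
yel [ 0.5608 -0.0217  0.1781] [0.0022 0.0022] [ 0.5624 -0.0197  0.178 ] [ 0.5606 -0.0247  0.178 ]
grey [0.5637 0.0857 0.1804] [0.0035 0.0035] [0.5648 0.0883 0.178 ] [0.5645 0.0793 0.178 ]
ptop [0.4969 0.3478 0.1878] [0.0033 0.0033] [0.4977 0.3507 0.186 ] [0.4969 0.3435 0.186 ]
S yel [([242, 166, 12, 9, 27], [246.7, 170.8])]
S green [([181, 114, 9, 8, 60], [185.0, 117.5])]
S red [([169, 127, 10, 9, 63], [173.6, 131.1])]
D yel [([247, 175, 12, 11, 60], [252.2, 180.6])]
D green [([191, 146, 5, 3, 10], [193.2, 146.7]), ([332, 164, 9, 7, 42], [335.9, 166.9]), ([150, 182, 4, 4, 11], [151.1, 183.2])]
D red [([178, 157, 5, 3, 15], [180.0, 158.0]), ([315, 158, 8, 6, 39], [318.3, 160.5])]
```

Call:
{"api": "servo_tool", "payload": {
  "plan": [
    [[0.031, 0.034, -0.015, 0, -1], [0.031, 0.034, -0.015, 0, -1], [0.031, 0.034, -0.015, 0, -1], [0.031, 0.034, -0.015, 0, -1], [0.031, 0.034, -0.015, 0, -1], [0, 0, 0, 0, -1], [0, 0, 0, 0, -1]]
  ]
}}

```text
time_s: 3.15
eef_pos: [0.406, -0.3467, 0.17]
eef_rot: [-0.0, 0.974, 0.225, -0.0]
wrist_force: [-0.7, -0.4, 0.0]
opening: 0.001
```

```bash
python3 - <<'E'
from h import *
o=get_obs();print(o["time_s"],o["eef_pos"].round(4) if hasattr(o["eef_pos"],'round') else o["eef_pos"],o["eef_rot"],o["opening"],o["wrist_force"])
S=camera("scene");D=camera("side");W=camera("wrist")
def crop(p,x0,y0,x1,y1,k):
    return cv2.resize(p["img"][y0:y1,x0:x1],None,fx=k,fy=k,interpolation=cv2.INTER_CUBIC)
cv2.imwrite("pics/c1.png",np.hstack([crop(S,150,70,230,150,5),crop(D,290,110,370,190,5)]))
cv2.imwrite("pics/c2.png",cv2.resize(W["img"],(800,600)))
R=cv2.Rodrigues(np.array(W["rvec"],float))[0];print("cam",(-R.T@np.ravel(W["tvec"])).round(4),R[2].round(3))
print(pinpoint(W,"start_top"),pinpoint(W,"stop_top"))
E
```

```text
3.15 [ 0.406  -0.3467  0.17  ] [-2.01497851e-04  9.74383321e-01  2.24893337e-01 -2.99464698e-04] 0.00065937825516029 [-0.72732313 -0.41196974  0.01795008]
cam [ 0.4794 -0.314   0.2984] [-0.284 -0.139 -0.949]
[{'centre': [0.5135, 0.5133], 'conf': 0.83}] [{'centre': [0.319, 0.5934], 'conf': 0.67}]
```

View pics/c1.png

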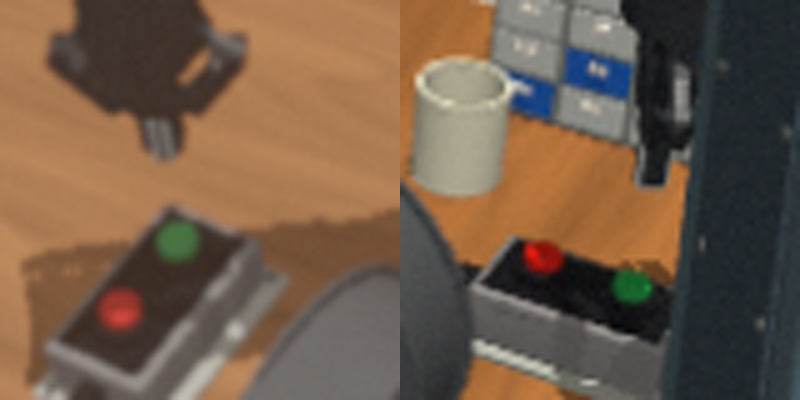

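View pics/c2.png

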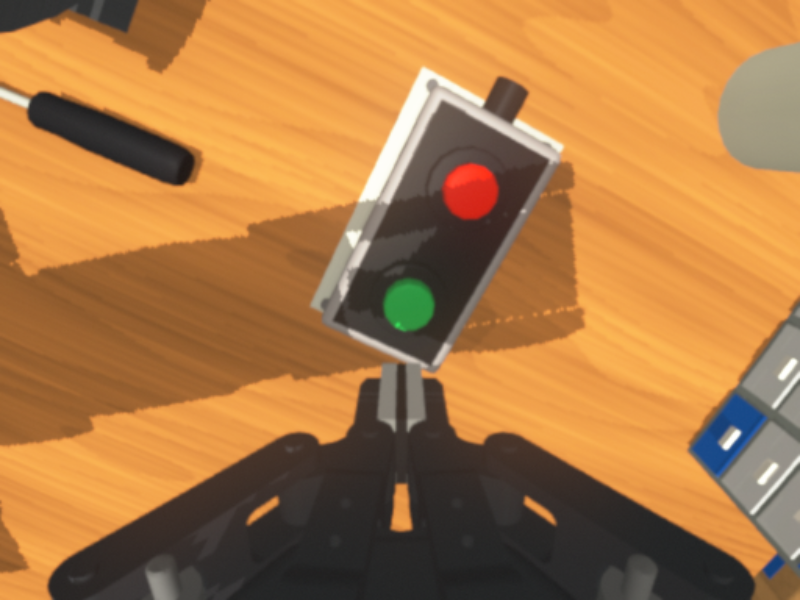

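```bash
python3 - <<'E'
from h import *
W=camera("wrist")
for z in (.062,.068,.072): print(onz(W,(.5133*512,.5135*384),z).round(4), onz(W,(.5934*512,.319*384),z).round(4))
E
```

```text
[ 0.404  -0.3572  0.062 ] [ 0.4757 -0.359   0.062 ]
[ 0.4059 -0.3562  0.068 ] [ 0.4758 -0.3578  0.068 ]
[ 0.4071 -0.3554  0.072 ] [ 0.4759 -0.3571  0.072 ]
```

Call:
{"api": "servo_tool", "payload": {
  "plan": [
    [[-0.001, -0.005, -0.036, 0, -1], [0, 0, -0.036, 0, -1], [0, 0, -0.006, 0, -1], [0, 0, -0.005, 0, -1], [0, 0, 0, 0, -1]]
  ]
}}

```text
time_s: 3.95
eef_pos: [0.4047, -0.3533, 0.0881]
eef_rot: [0.0, 0.975, 0.223, 0.0]
wrist_force: [0.3, 0.6, -0.2]
opening: -0.001
```

Call:
{"api": "servo_tool", "payload": {
  "plan": [
    [[0, 0, -0.003, 0, -1], [0, 0, -0.003, 0, -1], [0, 0, 0, 0, -1]]
  ]
}}

```text
time_s: 4.25
eef_pos: [0.4054, -0.3538, 0.0826]
eef_rot: [0.002, 0.975, 0.224, 0.001]
wrist_force: [0.2, -1.7, 4.0]
opening: -0.002
```

Call:
{"api": "servo_tool", "payload": {
  "plan": [
    [[0, 0, -0.002, 0, -1], [0, 0, -0.002, 0, -1], [0, 0, 0, 0, -1]]
  ]
}}

```text
time_s: 4.55
eef_pos: [0.4055, -0.354, 0.0807]
eef_rot: [0.002, 0.975, 0.224, 0.0]
wrist_force: [-4.8, 4.3, 25.3]
opening: 0.001
```

```bash
python3 - <<'E'
from h import *
S=camera("scene");D=camera("side");W=camera("wrist")
def crop(p,x0,y0,x1,y1,k):
    return cv2.resize(p["img"][y0:y1,x0:x1],None,fx=k,fy=k,interpolation=cv2.INTER_CUBIC)
cv2.imwrite("pics/d1.png",np.hstack([crop(D,300,130,360,190,6),crop(W,210,80,330,260,2)[:360]]))
print(get_obs()["wrist_force"],get_obs()["eef_pos"])
E
```

```text
[-5.01415977  3.74458258 25.81707827] [ 0.40549383 -0.35398863  0.08067115]
```

View pics/d1.png

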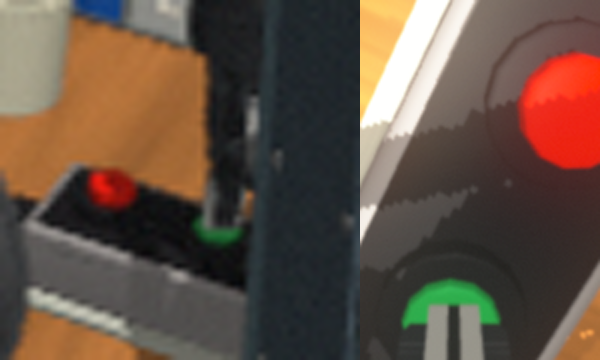

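Call:
{"api": "servo_tool", "payload": {
  "plan": [
    [[0, 0, 0.006, 0, -1], [0, 0, 0.03, 0, -1], [0, 0, 0.05, 0, -1], [0, 0.02, 0.045, 0, -1], [0, 0.03, 0.04, 0, -1], [0, 0.03, 0.04, 0, -1], [0, 0.03, 0.04, 0, -1], [0, 0.03, 0.04, 0, -1]]
  ]
}}

```text
time_s: 5.5
eef_pos: [0.4039, -0.2108, 0.3695]
eef_rot: [-0.0, 0.975, 0.223, -0.0]
wrist_force: [0.3, -0.6, 0.4]
opening: 0.002
```

```bash
python3 - <<'E'
from h import *
D=camera("side");S=camera("scene")
def crop(p,x0,y0,x1,y1,k):
    return cv2.resize(p["img"][y0:y1,x0:x1],None,fx=k,fy=k,interpolation=cv2.INTER_CUBIC)
cv2.imwrite("pics/e1.png",np.hstack([crop(D,300,130,360,190,6),crop(S,150,90,210,150,6)]))
o=get_obs();print(o["q"].round(3),o["eef_pos"].round(3),o["wrist_force"].round(2))
E
```

```text
[-7.400e-01 -1.800e-01  1.711e+00  1.000e-03  1.601e+00  3.770e-01] [ 0.406 -0.211  0.375] [ 0.7  -0.93  0.7 ]
```

View pics/e1.png

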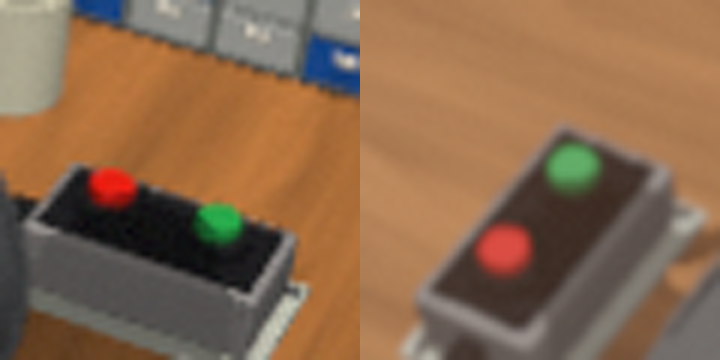

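Call:
{"api": "servo_tool", "payload": {
  "plan": [
    [[0.03, 0.02, 0.035, 0, -1], [0.03, 0.02, 0.035, 0, -1], [0.03, 0.02, 0.035, 0, -1], [0.03, 0.02, 0.035, 0, -1], [0.04, 0.02, 0.02, 0, -1], [0.04, 0.02, 0.02, 0, -1], [0.04, 0.02, 0.02, 0, -1], [0.04, 0.02, 0.02, 0, -1]]
  ]
}}

```text
time_s: 6.4
eef_pos: [0.6852, -0.0519, 0.5872]
eef_rot: [-0.0, 0.975, 0.224, -0.001]
wrist_force: [0.9, -0.6, 1.4]
opening: 0.001
```

Call:
{"api": "servo_tool", "payload": {
  "plan": [
    [[0.04, 0.02, 0.02, 0, -1], [0.04, 0.02, 0.02, 0, -1], [0.04, 0.02, 0.02, 0, -1], [0.04, 0.02, 0.02, 0, -1]]
  ]
}}

```text
time_s: 6.8
eef_pos: [0.7564, 0.0211, 0.594]
eef_rot: [0.006, 0.974, 0.223, 0.031]
wrist_force: [0.0, -0.1, 0.6]
opening: 0.004
```

Call:
{"api": "servo_tool", "payload": {
  "plan": [
    [[0.04, 0, 0.01, 0, -1], [0.04, 0, 0.01, 0, -1], [0.04, 0, 0.01, 0, -1], [0, 0, 0, 0, -1]]
  ]
}}

```text
time_s: 7.2
eef_pos: [0.7999, 0.0183, 0.5661]
eef_rot: [0.013, 0.973, 0.223, 0.064]
wrist_force: [0.6, 0.0, -0.9]
opening: 0.003
```

```bash
python3 - <<'E'
from h import *
from scipy.spatial.transform import Rotation as Ro
o=get_obs();q=o["eef_rot"];print(o["time_s"],o["q"].round(3),o["eef_pos"].round(3)); print(Ro.from_quat([q[1],q[2],q[3],q[0]]).as_matrix().round(3))
E
```

```text
7.2 [-0.133  0.681  0.302  0.022  2.03   0.999] [0.8   0.018 0.566]
[[ 0.892  0.432  0.131]
 [ 0.436 -0.9    0.003]
 [ 0.119  0.054 -0.991]]
```

Call:
{"api": "servo_tool", "payload": {
  "plan": [
    [[-0.05, 0, 0, 0, -1], [-0.05, 0, 0, 0, -1], [0, 0, 0, 0, -1]]
  ]
}}

```text
time_s: 7.5
eef_pos: [0.7072, 0.0195, 0.5701]
eef_rot: [0.012, 0.973, 0.223, 0.062]
wrist_force: [-0.4, 0.4, 0.5]
opening: -0.005
```

```bash
python3 - <<'E'
from h import *
S=camera("scene");D=camera("side")
def crop(p,x0,y0,x1,y1,k):
    return cv2.resize(p["img"][y0:y1,x0:x1],None,fx=k,fy=k,interpolation=cv2.INTER_CUBIC)
cv2.imwrite("pics/f1.png",np.hstack([crop(S,340,180,400,255,6),crop(D,170,260,240,350,5)]))
A,B,C=[onz(S,u,.012) for u in ((358.25,213.75),(388.75,222.5),(348.75,243.75))]
for a,b in((A,B),(A,C)): d=b-a;print(a.round(3),b.round(3),np.linalg.norm(d).round(3),np.degrees(np.arctan2(d[1],d[0])).round(1))
E
```

```text
[0.448 0.298 0.012] [0.434 0.392 0.012] 0.095 98.7
[0.448 0.298 0.012] [0.556 0.309 0.012] 0.108 5.9
```

View pics/f1.png

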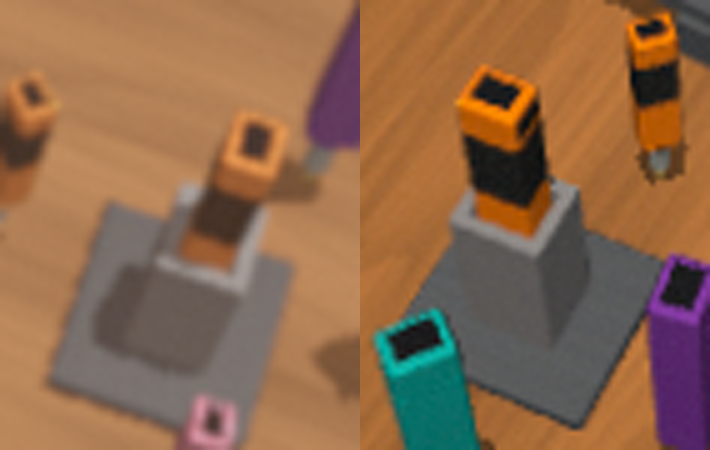

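Call:
{"api": "servo_tool", "payload": {
  "plan": [
    [[-0.015, -0.012, -0.01, 0.1485, 1], [-0.015, -0.012, -0.01, 0.1485, 1], [-0.015, -0.012, -0.01, 0.1485, 1], [-0.015, -0.012, -0.01, 0.1485, 1], [-0.015, -0.012, -0.01, 0.1485, 1], [0, -0.012, -0.01, 0.1485, 1], [0, -0.012, 0, 0.1485, 1], [0, -0.012, 0, 0.1485, 1]]
  ]
}}

```text
time_s: 8.4
eef_pos: [0.6405, -0.0791, 0.5132]
eef_rot: [-0.025, 0.679, 0.731, 0.064]
wrist_force: [-0.4, 0.3, -0.0]
opening: 0.999
```

Call:
{"api": "servo_tool", "payload": {
  "plan": [
    [[0, -0.012, 0, 0.1485, 1], [0, -0.012, 0, 0.1485, 1], [0, -0.012, 0, 0.1485, 1], [0, -0.012, 0, 0.1485, 1], [0, -0.012, 0, 0.1485, 1], [0, -0.012, 0, 0.1485, 1], [0, -0.012, 0, 0.1485, 1], [0, -0.012, 0, 0.1485, 1]]
  ]
}}

```text
time_s: 9.2
eef_pos: [0.6407, -0.1753, 0.5129]
eef_rot: [-0.056, 0.153, 0.986, 0.038]
wrist_force: [-0.4, -1.1, -0.7]
opening: 0.998
```

Call:
{"api": "servo_tool", "payload": {
  "plan": [
    [[0, 0, 0, 0.1485, 1], [0, 0, 0, 0.1485, 1], [0, 0, 0, 0.1485, 1], [0, 0, 0, 0, 1]]
  ]
}}

```text
time_s: 9.6
eef_pos: [0.6407, -0.1741, 0.5129]
eef_rot: [-0.063, -0.066, 0.995, 0.025]
wrist_force: [0.9, 0.8, 0.2]
opening: 1.003
```

```bash
cat >> h.py <<'E'
from scipy.spatial.transform import Rotation as Ro
def st():
    o=get_obs();q=o["eef_rot"];M=Ro.from_quat([q[1],q[2],q[3],q[0]]).as_matrix()
    z=M[:,2];y=M[:,1]
    print("t",round(o["time_s"],2),"q",o["q"].round(3),"pos",o["eef_pos"].round(4),"F",o["wrist_force"].round(1),"open",round(o["opening"],3))
    print("zaxis",z.round(3),"tilt",np.degrees(np.arccos(-z[2])).round(2),"az",np.degrees(np.arctan2(z[1],z[0])).round(1),"pos az",np.degrees(np.arctan2(o["eef_pos"][1],o["eef_pos"][0])).round(1),"jaw az",np.degrees(np.arctan2(y[1],y[0])).round(1),"jaw el",np.degrees(np.arcsin(y[2])).round(2))
    return o,M
E
python3 -c "
from h import *
st()"
```

```text
t 9.6 q [-0.435  0.434  0.771 -0.02   2.071 -2.147] pos [ 0.6407 -0.1741  0.5129] F [0.9 0.8 0.2] open 1.003
zaxis [-0.129  0.04  -0.991] tilt 7.79 az 162.6 pos az -15.2 jaw az 97.4 jaw el 3.28
```

Call:
{"api": "servo_tool", "payload": {
  "plan": [
    [[0.036, -0.013, 0.03, 0, 1], [0.036, -0.013, 0.03, 0, 1], [0.036, -0.013, 0.015, 0, 1], [0.036, -0.013, 0.01, 0, 1], [0.036, -0.012, 0.01, 0, 1]]
  ]
}}

```text
time_s: 10.1
eef_pos: [0.7277, -0.2113, 0.5361]
eef_rot: [-0.035, -0.063, 0.997, 0.015]
wrist_force: [-0.7, -0.4, 0.5]
opening: 0.997
```

```bash
python3 -c "
from h import *
st()"
```

```text
t 10.1 q [-0.436  0.72   0.298 -0.009  2.199 -2.137] pos [ 0.7277 -0.2113  0.5361] F [-0.7 -0.4  0.5] open 0.997
zaxis [-0.071  0.025 -0.997] tilt 4.32 az 160.4 pos az -16.2 jaw az 97.1 jaw el 1.95
```

Call:
{"api": "servo_tool", "payload": {
  "plan": [
    [[0.036, -0.012, 0.01, 0, 1], [0.036, -0.013, 0.01, 0, 1], [0, 0, 0, 0, 1]]
  ]
}}

```text
time_s: 10.4
eef_pos: [0.7484, -0.2213, 0.5209]
eef_rot: [-0.014, -0.063, 0.998, 0.007]
wrist_force: [0.5, -0.8, -0.3]
opening: 0.999
```

```bash
python3 -c "
from h import *
st()"
```

```text
t 10.4 q [-4.390e-01  7.390e-01  2.980e-01 -1.000e-03  2.137e+00 -2.136e+00] pos [ 0.7484 -0.2213  0.5209] F [ 0.5 -0.8 -0.3] open 0.999
zaxis [-0.03   0.013 -0.999] tilt 1.86 az 156.3 pos az -16.5 jaw az 97.2 jaw el 0.96
```

Call:
{"api": "servo_tool", "payload": {
  "plan": [
    [[0.034, -0.016, 0.01, 0, 1], [0, 0, 0, 0, 1]]
  ]
}}

```text
time_s: 10.6
eef_pos: [0.7567, -0.2296, 0.5156]
eef_rot: [-0.004, -0.064, 0.998, 0.003]
wrist_force: [0.4, 0.1, -0.1]
opening: 1.001
```

```bash
python3 -c "
from h import *
st()"
```

```text
t 10.6 q [-4.450e-01  7.460e-01  2.980e-01  2.000e-03  2.108e+00 -2.142e+00] pos [ 0.7567 -0.2296  0.5156] F [ 0.4  0.1 -0.1] open 1.001
zaxis [-0.008  0.006 -1.   ] tilt 0.57 az 143.2 pos az -16.9 jaw az 97.3 jaw el 0.4
```

```bash
python3 - <<'E'
from h import *
S=camera("scene");D=camera("side")
print("tips S", {k:onz(S,((u/4+330),(v/4+175)),0.01).round(3)[:2] for k,u,v in (("purple",252,128),("teal",310,255),("orange",38,163))})
print("tips D", {k:onz(D,((u/800*512),(v/600*384)),0.01).round(3)[:2] for k,u,v in (("pink",257,488),("orange",361,458),("teal",295,568),("purple",369,553))})
E
```

```text
tips S {'purple': array([0.374, 0.387]), 'teal': array([0.459, 0.461]), 'orange': array([0.48 , 0.249])}
tips D {'pink': array([0.599, 0.376]), 'orange': array([0.48, 0.24]), 'teal': array([0.463, 0.458]), 'purple': array([0.379, 0.382])}
```

Call:
{"api": "servo_tool", "payload": {
  "plan": [
    [[-0.02, 0.044, 0, 0, 0.18], [-0.02, 0.044, 0, 0, 0.18], [-0.02, 0.044, 0, 0, 0.18], [-0.02, 0.044, 0, 0, 0.18], [-0.02, 0.044, 0, 0, 0.18], [-0.02, 0.044, 0, 0, 0.18], [-0.02, 0.044, 0, 0, 0.18], [-0.02, 0.044, 0, 0, 0.18]]
  ]
}}

```text
time_s: 11.5
eef_pos: [0.5952, 0.1251, 0.519]
eef_rot: [-0.002, -0.065, 0.998, 0.003]
wrist_force: [0.2, 1.2, 0.6]
opening: 0.589
```

Call:
{"api": "servo_tool", "payload": {
  "plan": [
    [[-0.02, 0.044, -0.01, 0, 0.18], [-0.02, 0.044, -0.015, 0, 0.18], [-0.02, 0.044, -0.015, 0, 0.18], [-0.02, 0.044, -0.015, 0, 0.18], [-0.02, 0.044, -0.015, 0, 0.18], [0, 0, -0.04, 0, 0.18], [0, 0, -0.04, 0, 0.18], [0, 0, -0.04, 0, 0.18]]
  ]
}}

```text
time_s: 12.3
eef_pos: [0.4974, 0.3423, 0.3284]
eef_rot: [-0.002, -0.066, 0.998, 0.003]
wrist_force: [0.5, -0.3, -0.3]
opening: 0.589
```

Call:
{"api": "servo_tool", "payload": {
  "plan": [
    [[0, 0, -0.03, 0, 0.18], [0, 0, 0, 0, 0.18]]
  ]
}}

```text
time_s: 12.5
eef_pos: [0.4955, 0.3406, 0.2939]
eef_rot: [-0.007, -0.065, 0.998, 0.002]
wrist_force: [-1.0, 0.4, -0.2]
opening: 0.588
```

```bash
python3 - <<'E'
from h import *
st()
S=camera("scene");D=camera("side");W=camera("wrist")
def crop(p,x0,y0,x1,y1,k):
    return cv2.resize(p["img"][y0:y1,x0:x1],None,fx=k,fy=k,interpolation=cv2.INTER_CUBIC)
cv2.imwrite("pics/g1.png",np.hstack([crop(S,340,130,420,240,5),crop(D,150,180,230,290,5)]))
cv2.imwrite("pics/g2.png",cv2.resize(W["img"],(800,600)))
E
```

```text
t 12.5 q [ 0.401  0.209  1.475  0.007  1.469 -1.3  ] pos [0.4955 0.3406 0.2939] F [-1.   0.4 -0.2] open 0.588
zaxis [-0.013  0.002 -1.   ] tilt 0.77 az 169.9 pos az 34.5 jaw az 97.4 jaw el 0.23
```

View pics/g1.png

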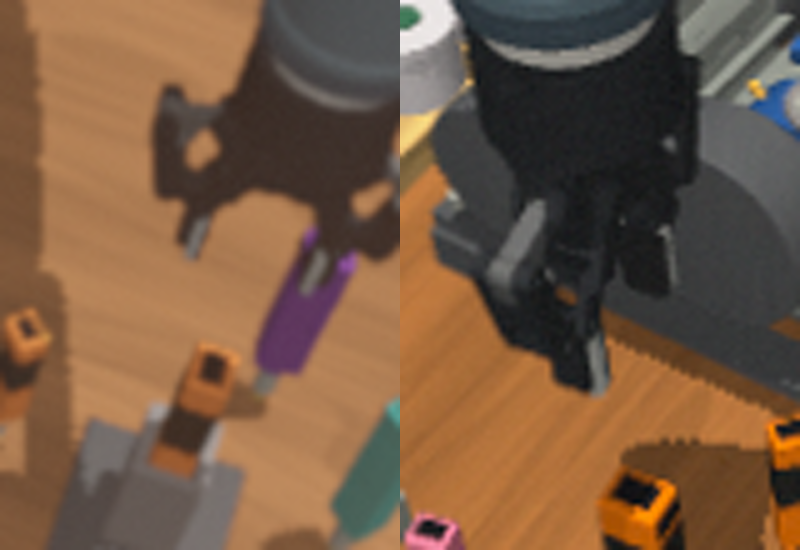

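View pics/g2.png

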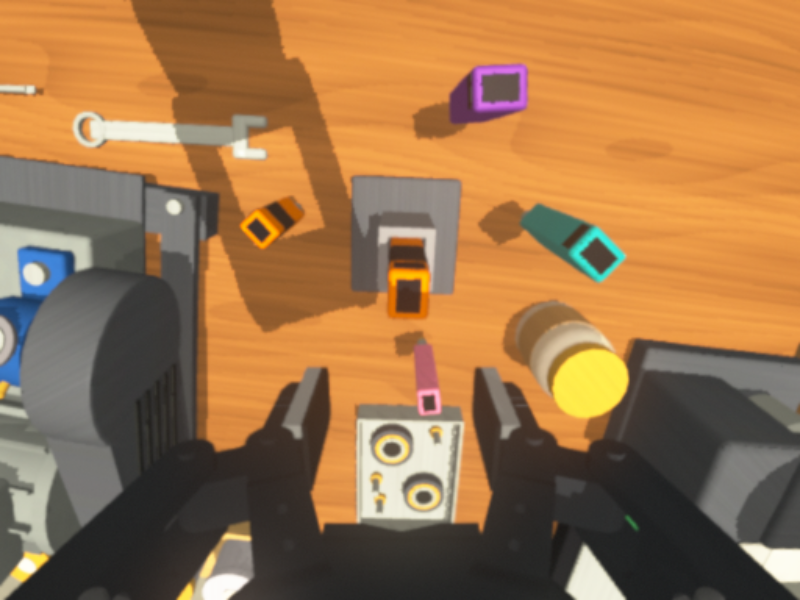

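```bash
python3 - <<'E'
from h import *
W=camera("wrist")
print(onz(W,(408*.64,295*.64),.186).round(4))
A,B=onz(W,(352*.64,178*.64),.012),onz(W,(460*.64,181*.64),.012); d=B-A; print(np.degrees(np.arctan2(d[1],d[0])))
A,B=onz(W,(390*.64,287*.64),.186),onz(W,(428*.64,288*.64),.186); d=B-A; print(np.degrees(np.arctan2(d[1],d[0])),np.linalg.norm(d))
# finger midpoint
R=cv2.Rodrigues(np.array(W["rvec"],float))[0]
print(proj(W,get_obs()["eef_pos"]))
E
```

```text
[0.4979 0.3454 0.186 ]
95.85606128164768
95.72741345572156 0.021383900873015848
[258.704828   260.80118871]
```

Call:
{"api": "servo_tool", "payload": {
  "plan": [
    [[0.002, 0.005, -0.04, -0.025, 0.18], [0, 0, -0.04, 0, 0.18], [0, 0, -0.04, 0, 0.18], [0, 0, -0.02, 0, 0.18], [0, 0, -0.012, 0, 0.18], [0, 0, 0, 0, 0.18]]
  ]
}}

```text
time_s: 13.3
eef_pos: [0.4999, 0.3462, 0.1458]
eef_rot: [-0.003, -0.053, 0.999, 0.003]
wrist_force: [0.0, 0.5, 0.4]
opening: 0.59
```

```bash
python3 - <<'E'
from h import *
st()
D=camera("side");W=camera("wrist")
def crop(p,x0,y0,x1,y1,k):
    return cv2.resize(p["img"][y0:y1,x0:x1],None,fx=k,fy=k,interpolation=cv2.INTER_CUBIC)
cv2.imwrite("pics/h1.png",np.hstack([crop(D,160,240,240,340,4),crop(W,200,180,320,384,2)[:400]]))
E
```

```text
t 13.3 q [ 0.407  0.357  1.601  0.008  1.188 -1.272] pos [0.4999 0.3462 0.1458] F [0.  0.5 0.4] open 0.59
zaxis [-0.006  0.005 -1.   ] tilt 0.48 az 139.8 pos az 34.7 jaw az 96.0 jaw el 0.34
```

View pics/h1.png

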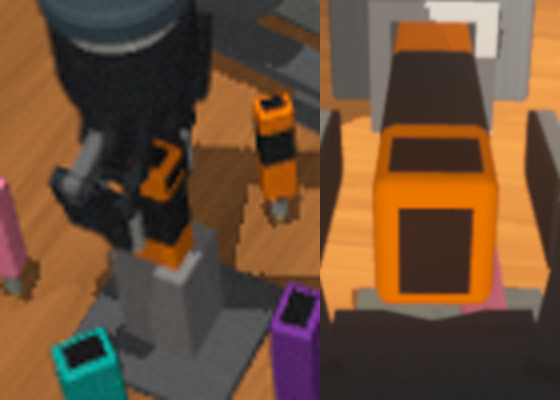

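Call:
{"api": "servo_tool", "payload": {
  "plan": [
    [[0, 0, -0.005, 0, 0.18], [0, 0, 0, 0, -1], [0, 0, 0, 0, -1], [0, 0, 0, 0, -1], [0, 0, 0, 0, -1], [0, 0, 0, 0, -1]]
  ]
}}

```text
time_s: 14.0
eef_pos: [0.5, 0.3463, 0.1414]
eef_rot: [-0.002, -0.053, 0.999, 0.003]
wrist_force: [0.2, -0.8, 6.0]
opening: 0.273
```

Call:
{"api": "servo_tool", "payload": {
  "plan": [
    [[0, 0, 0.01, 0, -1], [0, 0, 0.02, 0, -1], [0, 0, 0.025, 0, -1], [0, 0, 0.03, 0, -1], [0, 0, 0.03, 0, -1], [0, 0, 0.03, 0, -1], [0, 0, 0.03, 0, -1], [0, 0, 0, 0, -1]]
  ]
}}

```text
time_s: 14.8
eef_pos: [0.5011, 0.347, 0.3208]
eef_rot: [0.001, -0.053, 0.999, 0.004]
wrist_force: [0.4, -0.3, -1.6]
opening: 0.273
```

```bash
python3 - <<'E'
from h import *
st()
D=camera("side");S=camera("scene")
def crop(p,x0,y0,x1,y1,k):
    return cv2.resize(p["img"][y0:y1,x0:x1],None,fx=k,fy=k,interpolation=cv2.INTER_CUBIC)
cv2.imwrite("pics/i1.png",np.hstack([crop(D,140,180,240,320,4),crop(S,340,130,440,270,4)]))
E
```

```text
t 14.8 q [ 0.407  0.202  1.43   0.008  1.505 -1.27 ] pos [0.5011 0.347  0.3208] F [ 0.4 -0.3 -1.6] open 0.273
zaxis [ 0.001  0.009 -1.   ] tilt 0.5 az 83.6 pos az 34.7 jaw az 96.1 jaw el 0.48
```

View pics/i1.png

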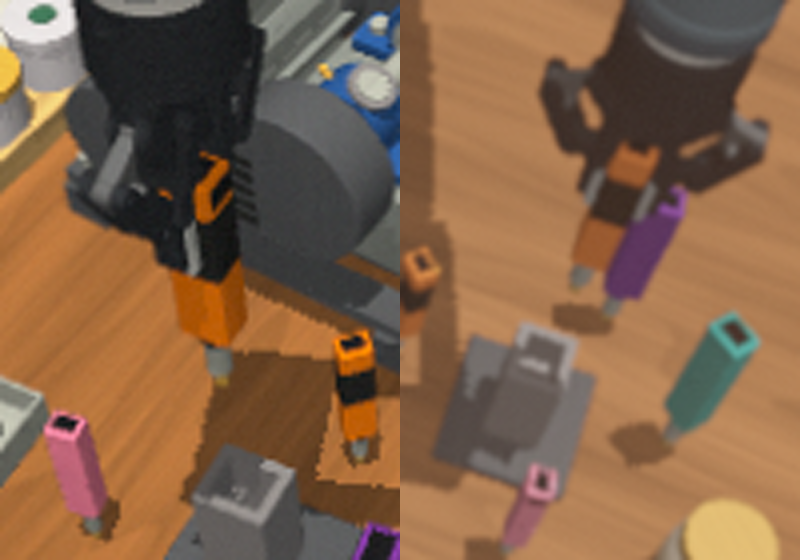

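Call:
{"api": "servo_tool", "payload": {
  "plan": [
    [[0.0, -0.02, 0.04, 0, -1], [0.01, -0.03, 0.035, 0, -1], [0.015, -0.035, 0.03, 0, -1], [0.015, -0.035, 0.03, 0, -1], [0.015, -0.035, 0.03, 0, -1], [0.015, -0.035, 0.03, 0, -1], [0.02, -0.035, 0.025, 0, -1], [0.02, -0.035, 0.02, 0, -1]]
  ]
}}

```text
time_s: 15.7
eef_pos: [0.61, 0.0847, 0.5548]
eef_rot: [-0.004, -0.053, 0.999, 0.003]
wrist_force: [1.4, 0.9, -1.2]
opening: 0.272
```

Call:
{"api": "servo_tool", "payload": {
  "plan": [
    [[0.03, -0.035, 0.01, 0, -1], [0.03, -0.035, 0.0, 0, -1], [0.03, -0.02, 0.0, 0, -1], [0.04, 0, 0.0, 0, -1], [0.04, 0, 0, 0, -1], [0.04, 0, 0, 0, -1], [0.04, 0, 0, 0, -1], [0.04, 0, 0, 0, -1]]
  ]
}}

```text
time_s: 16.5
eef_pos: [0.818, -0.0034, 0.5047]
eef_rot: [0.029, -0.053, 0.998, 0.002]
wrist_force: [-0.2, -1.2, -1.9]
opening: 0.272
```

```bash
python3 -c "
from h import *
st()"
```

```text
t 16.5 q [-0.154  0.757  0.302  0.017  2.025 -1.823] pos [ 0.818  -0.0034  0.5047] F [-0.2 -1.2 -1.9] open 0.272
zaxis [ 0.058  0.006 -0.998] tilt 3.37 az 6.2 pos az -0.2 jaw az 96.0 jaw el 0.01
```

Call:
{"api": "servo_tool", "payload": {
  "plan": [
    [[0.035, 0, 0.035, 0, -1], [0.035, 0, 0.035, 0, -1], [0.035, 0, 0.035, 0, -1], [0.035, 0, 0.035, 0, -1]]
  ]
}}

```text
time_s: 16.9
eef_pos: [0.8229, -0.0024, 0.5637]
eef_rot: [0.096, -0.052, 0.994, -0.003]
wrist_force: [-0.1, -0.4, -2.2]
opening: 0.278
```

```bash
python3 -c "
from h import *
st()"
```

```text
t 16.9 q [-0.159  0.69   0.298  0.037  1.965 -1.818] pos [ 0.8229 -0.0024  0.5637] F [-0.1 -0.4 -2.2] open 0.278
zaxis [ 0.191  0.004 -0.982] tilt 10.99 az 1.3 pos az -0.2 jaw az 95.9 jaw el -0.91
```

Call:
{"api": "servo_tool", "payload": {
  "plan": [
    [[0.035, 0, 0.035, 0, -1], [0.035, 0, 0.035, 0, -1], [0.035, 0, 0.035, 0, -1], [0.035, 0, 0.035, 0, -1], [0.035, 0, 0.035, 0, -1], [0.035, 0, 0.035, 0, -1]]
  ]
}}

```text
time_s: 17.5
eef_pos: [0.8436, -0.0017, 0.6228]
eef_rot: [0.187, -0.051, 0.981, -0.007]
wrist_force: [0.1, -0.1, -1.4]
opening: 0.274
```

```bash
python3 -c "
from h import *
st()"
```

```text
t 17.5 q [-0.166  0.631  0.299  0.068  1.841 -1.811] pos [ 0.8436 -0.0017  0.6228] F [ 0.1 -0.1 -1.4] open 0.274
zaxis [ 0.367  0.004 -0.93 ] tilt 21.55 az 0.7 pos az -0.1 jaw az 95.6 jaw el -1.94
```

Call:
{"api": "servo_tool", "payload": {
  "plan": [
    [[0.035, 0, 0.035, 0, -1], [0.035, 0, 0.035, 0, -1], [0, 0, 0, 0, -1]]
  ]
}}

```text
time_s: 17.8
eef_pos: [0.8517, -0.0013, 0.6432]
eef_rot: [0.219, -0.051, 0.974, -0.009]
wrist_force: [-0.1, -0.3, -1.8]
opening: 0.275
```

```bash
python3 -c "
from h import *
st()"
```

```text
t 17.8 q [-0.168  0.614  0.298  0.077  1.793 -1.809] pos [ 0.8517 -0.0013  0.6432] F [-0.1 -0.3 -1.8] open 0.275
zaxis [ 0.428  0.004 -0.904] tilt 25.31 az 0.5 pos az -0.1 jaw az 95.5 jaw el -2.33
```

Call:
{"api": "servo_tool", "payload": {
  "plan": [
    [[-0.04, -0.002, -0.015, 0, -1], [-0.04, -0.002, -0.015, 0, -1], [-0.04, -0.002, -0.015, 0, -1], [-0.04, -0.002, -0.02, 0, -1], [-0.04, -0.002, -0.025, 0, -1], [-0.04, -0.002, -0.03, 0, -1], [-0.04, -0.002, -0.03, 0, -1], [-0.04, -0.002, -0.03, 0, -1]]
  ]
}}

```text
time_s: 18.6
eef_pos: [0.5438, -0.017, 0.4659]
eef_rot: [0.217, -0.051, 0.975, -0.009]
wrist_force: [0.6, -0.5, -0.9]
opening: 0.276
```

Call:
{"api": "servo_tool", "payload": {
  "plan": [
    [[-0.04, -0.002, -0.03, 0, -1], [-0.01, -0.002, -0.045, 0, -1], [0, 0, -0.03, 0, -1], [0, 0, 0, 0, -1], [0, 0, 0, 0, -1]]
  ]
}}

```text
time_s: 19.1
eef_pos: [0.4961, -0.0212, 0.3635]
eef_rot: [0.217, -0.051, 0.975, -0.009]
wrist_force: [0.2, -0.9, -1.2]
opening: 0.271
```

```bash
python3 - <<'E'
from h import *
o,M=st()
S=camera("scene");D=camera("side");W=camera("wrist")
tip=o["eef_pos"]+M[:,2]*.1254; print("tip est",tip.round(4),proj(S,tip),proj(D,tip),proj(W,tip))
def crop(p,x0,y0,x1,y1,k):
    return cv2.resize(p["img"][y0:y1,x0:x1],None,fx=k,fy=k,interpolation=cv2.INTER_CUBIC)
cv2.imwrite("pics/j1.png",np.hstack([crop(S,200,80,300,220,4),crop(D,210,80,310,220,4)]))
cv2.imwrite("pics/j2.png",cv2.resize(W["img"],(800,600)))
np.savez("j.npz",S=S["img"],D=D["img"],W=W["img"])
E
```

```text
t 19.1 q [-0.388 -0.393  1.95   0.179  1.181 -2.097] pos [ 0.4961 -0.0212  0.3635] F [ 0.2 -0.9 -1.2] open 0.271
zaxis [ 0.425  0.004 -0.905] tilt 25.13 az 0.6 pos az -2.4 jaw az 95.5 jaw el -2.29
tip est [ 0.5493 -0.0207  0.25  ] [249.42311792 151.44597881] [255.95361838 162.63317997] [258.39714395 183.3433974 ]
```

View pics/j1.png

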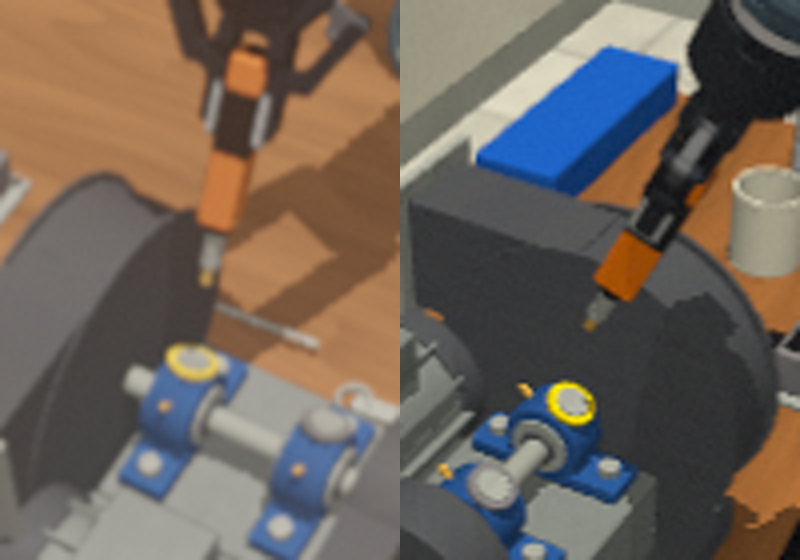

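View pics/j2.png

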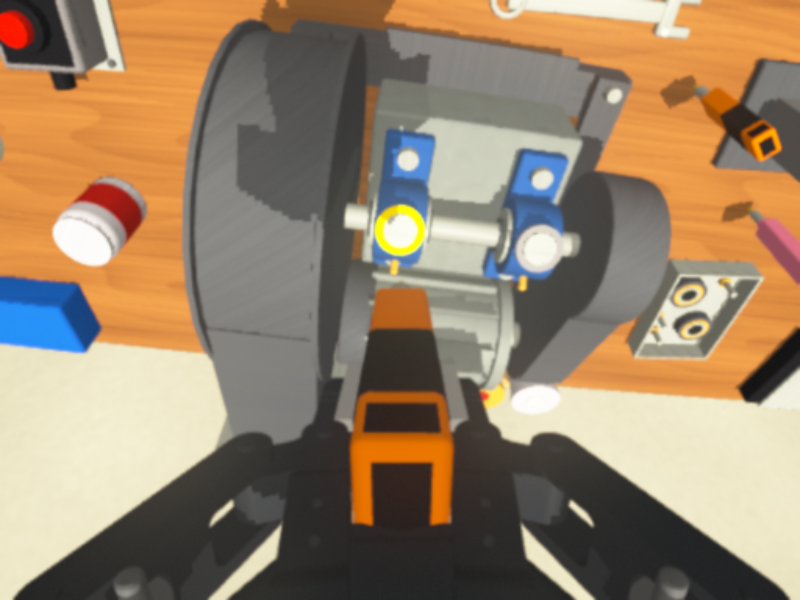

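```bash
python3 - <<'E'
from h import *
o,M=st()
W=camera("wrist");S=camera("scene");D=camera("side")
h=cv2.cvtColor(W["img"],cv2.COLOR_BGR2HSV);m=cv2.inRange(h,(24,150,150),(34,255,255));m[:, :200]=0;m[:,320:]=0;m[190:]=0;m[:110]=0
c=cv2.findContours(m,cv2.RETR_EXTERNAL,cv2.CHAIN_APPROX_NONE)[0];c=max(c,key=cv2.contourArea);e=cv2.fitEllipse(c);print("ring W",e)
uv=np.array(e[0])
Y=onz(W,uv,.178);G=onz(W,(540*.64,247*.64),.178);print(Y.round(4),G.round(4),np.linalg.norm(G-Y).round(4),"yaw",np.degrees(np.arctan2(-(G-Y)[0],(G-Y)[1])))
for n,p in(("S",S),("D",D)):
    h=cv2.cvtColor(p["img"],cv2.COLOR_BGR2HSV);m=cv2.inRange(h,(22,100,110),(34,255,255));q=np.zeros_like(m);q[155:200,235:265]=m[155:200,235:265]
    c=cv2.findContours(q,cv2.RETR_EXTERNAL,cv2.CHAIN_APPROX_NONE)[0];c=max(c,key=cv2.contourArea);e=cv2.fitEllipse(c);print(n,e)
print("tip tri",tri([(S,(251.75,149.5)),(D,(257,161.5))]))
print("disc tri",tri([(S,(200+192/4,80+363/4)),(D,(210+172/4,80+403/4))]), tri([(S,(200+192/4,80+363/4)),(D,(210+172/4,80+403/4)),(W,uv)]))
# base edges for yaw in wrist picture
for a,b,z in (((380,82),(583,133),.1),((358,80),(628,75),0.0)):
    A,B=onz(W,(a[0]*.64,a[1]*.64),z),onz(W,(b[0]*.64,b[1]*.64),z);d=B-A;print(np.degrees(np.arctan2(-d[0],d[1])),np.linalg.norm(d))
# bolts heads of housings front: same height
A,B=onz(W,(408*.64,159*.64),.12),onz(W,(542*.64,178*.64),.12);d=B-A;print("bolts",np.degrees(np.arctan2(-d[0],d[1])),np.linalg.norm(d))
E
```

```text
t 19.25 q [-0.388 -0.393  1.948  0.179  1.181 -2.098] pos [ 0.4971 -0.0215  0.3653] F [-0.2 -0.2 -2.3] open 0.273
zaxis [ 0.427  0.003 -0.904] tilt 25.3 az 0.4 pos az -2.5 jaw az 95.5 jaw el -2.38
ring W ((255.4401092529297, 146.71815490722656), (30.373828887939453, 30.711429595947266), 38.38145065307617)
[ 0.5599 -0.0257  0.178 ] [0.5624 0.079  0.178 ] 0.1047 yaw -1.3540440659110051
S ((247.55555725097656, 169.78289794921875), (7.585609436035156, 11.83796215057373), 105.2250747680664)
D ((252.35000610351562, 180.35345458984375), (9.287188529968262, 11.983312606811523), 117.08776092529297)
tip tri (array([ 0.54474047, -0.01648883,  0.25727753]), [0.0010706253283284581, 0.0010706253283284351])
disc tri (array([ 0.56107076, -0.02170546,  0.17774317]), [0.0025107162539062776, 0.002510716253906216]) (array([ 0.56109187, -0.02368849,  0.17631717]), [0.003573150740407305, 0.001922898163465338, 0.0019407652692611736])
-6.987495753978486 0.16282734456743858
8.085522485969795 0.25411172032427365
bolts -1.645276504980377 0.1076652307984774
```

```bash
python3 - <<'E'
from h import *
o,M=st()
M2=Ro.from_euler('z',-0.03).as_matrix()@M; z=M2[:,2]; e1=np.array([-z[2]*1,0,z[0]]); print(z,e1)
P=np.array([.5608,-.0257,.178])
T=P-z*(.1254+.025)+e1*.002
print("T",T.round(4),"move",(T-o["eef_pos"]).round(4))
F=[]
for i in range(6): camera("side");q=get_obs();F.append(q["wrist_force"])
print(np.mean(F,0).round(2),np.std(F,0).round(2))
E
```

```text
t 19.4 q [-0.388 -0.393  1.95   0.179  1.181 -2.098] pos [ 0.4965 -0.0213  0.3641] F [-0.8 -0.3 -3. ] open 0.277
zaxis [ 0.426  0.004 -0.905] tilt 25.21 az 0.5 pos az -2.5 jaw az 95.5 jaw el -2.34
[ 0.42580588 -0.00895061 -0.90477027] [0.90477027 0.         0.42580588]
T [ 0.4986 -0.0244  0.3149] move [ 0.002  -0.003  -0.0491]
[ 0.14  0.24 -2.34] [0.46 0.43 0.35]
```

Call:
{"api": "servo_tool", "payload": {
  "plan": [
    [[0.002, -0.003, -0.02, -0.03, -1], [0, 0, -0.02, 0, -1], [0, 0, -0.009, 0, -1], [0, 0, 0, 0, -1]]
  ]
}}

```text
time_s: 20.1
eef_pos: [0.4971, -0.0238, 0.3119]
eef_rot: [0.216, -0.036, 0.976, -0.012]
wrist_force: [-0.3, 0.2, -2.2]
opening: 0.276
```

```bash
python3 - <<'E'
from h import *
o,M=st()
P=[];F=[]
for i in range(3):
    S=camera("scene");D=camera("side");q=get_obs();P.append(q["eef_pos"]);F.append(q["wrist_force"])
print(np.mean(P,0).round(4),np.mean(F,0).round(2))
def crop(p,x0,y0,x1,y1,k):
    return cv2.resize(p["img"][y0:y1,x0:x1],None,fx=k,fy=k,interpolation=cv2.INTER_CUBIC)
cv2.imwrite("pics/k1.png",np.hstack([crop(S,225,130,275,190,8),crop(D,230,145,280,205,8)]))
E
```

```text
t 20.1 q [-0.383 -0.359  2.027  0.173  1.07  -2.081] pos [ 0.4971 -0.0238  0.3119] F [-0.3  0.2 -2.2] open 0.276
zaxis [ 0.422 -0.007 -0.907] tilt 24.93 az -1.0 pos az -2.7 jaw az 93.8 jaw el -2.21
[ 0.4983 -0.0243  0.3147] [ 0.09  0.66 -1.53]
```

View pics/k1.png

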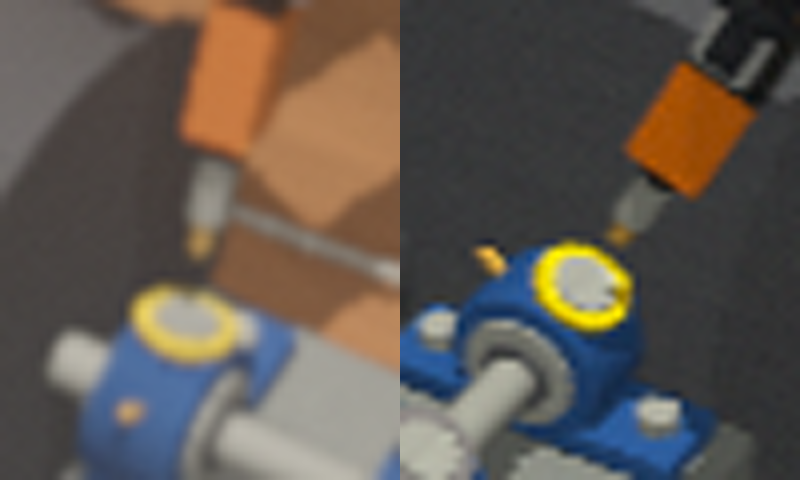

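```bash
python3 - <<'E'
from h import *
o,M=st();z=M[:,2]
S=camera("scene");D=camera("side")
T=np.array([.4983,-.0243,.3147]);
X=T+z*.1254
for n,p,t,d in(("S",S,(200,262),(187,318)),("D",D,(617-400,243),(585-400,280))):
    a=proj(p,X);ax=(proj(p,X+z*.01)-a)*8   # crop px per 10mm
    J=np.array([(proj(p,X+e*.01)-a)*8 for e in (np.array([.905,0,.424]),np.array([0,1,0]))])
    r=np.array(d,float)-t
    print(n,"axis/10mm",ax.round(1),"lat J",J.round(1),"rem",r)
# solve least squares for axis, e1, y displacements
A=[];b=[]
for p,t,d in((S,(200,262),(187,318)),(D,(217,243),(185,280))):
    a=proj(p,X);cols=[(proj(p,X+e*.01)-a)*8/10 for e in (z,np.array([.905,0,.424]),np.array([0,1.,0]))]
    A.append(np.array(cols).T);b.append(np.array(d,float)-t)
x,res,_,_=np.linalg.lstsq(np.vstack(A),np.hstack(b),rcond=None);print("need mm axis,e1,y",x.round(1),res)
E
```

```text
t 20.4 q [-0.383 -0.36   2.024  0.173  1.07  -2.081] pos [ 0.4983 -0.0243  0.3147] F [ 0.1  0.8 -1. ] open 0.271
zaxis [ 0.426 -0.009 -0.905] tilt 25.2 az -1.2 pos az -2.8 jaw az 93.8 jaw el -2.33
S axis/10mm [-5.5 24. ] lat J [[-12.8  11.8]
 [ 25.6  10.9]] rem [-13.  56.]
D axis/10mm [-10.5  16. ] lat J [[-22.1 -17. ]
 [-13.5  15.2]] rem [-32.  37.]
need mm axis,e1,y [22.8  2.   1.3] [15.72254879]
```

Call:
{"api": "servo_tool", "payload": {
  "plan": [
    [[0.005, 0.001, -0.007, 0, -1], [0.003, 0, -0.007, 0, -1], [0, 0, 0, 0, -1], [0, 0, 0, 0, -1]]
  ]
}}

```text
time_s: 20.9
eef_pos: [0.5057, -0.023, 0.2988]
eef_rot: [0.216, -0.036, 0.976, -0.012]
wrist_force: [0.2, 0.2, -2.1]
opening: 0.27
```

```bash
cat >> h.py <<'E'
def avg(n=5):
    P=[];F=[];Z=[]
    for i in range(n):
        pic=camera("side");q=get_obs();P.append(q["eef_pos"]);F.append(q["wrist_force"]);r=q["eef_rot"];Z.append(Ro.from_quat([r[1],r[2],r[3],r[0]]).as_matrix()[:,2])
    p,f,z=np.mean(P,0),np.mean(F,0),np.mean(Z,0)
    print("t",round(q["time_s"],2),"pos",p.round(4),"F",f.round(2),"+-",(np.std(F,0)/n**.5).round(2),"Fax",-(f@z).round(2),"z",z.round(3),"open",q["opening"])
    return p,f,z,pic
E
python3 - <<'E'
from h import *
avg()
E
```

```text
t 21.15 pos [ 0.5059 -0.0232  0.2996] F [ 0.04  0.21 -2.04] +- [0.19 0.19 0.14] Fax -1.87 z [ 0.424 -0.008 -0.906] open 0.272938207286053
```

Call:
{"api": "servo_tool", "payload": {
  "plan": [
    [[0.0008, 0, -0.0018, 0, -1], [0, 0, 0, 0, -1], [0, 0, 0, 0, -1], [0.0008, 0, -0.0018, 0, -1], [0, 0, 0, 0, -1], [0, 0, 0, 0, -1]]
  ]
}}

```text
time_s: 21.75
eef_pos: [0.5074, -0.0231, 0.2958]
eef_rot: [0.217, -0.036, 0.975, -0.012]
wrist_force: [-0.5, -1.2, -2.7]
opening: 0.273
```

```bash
python3 -c "
from h import *
avg()"
```

```text
t 22.0 pos [ 0.5075 -0.0232  0.296 ] F [ 0.1  -0.08 -2.23] +- [0.26 0.17 0.17] Fax -2.06 z [ 0.424 -0.008 -0.906] open 0.27173987773254227
```

Call:
{"api": "servo_tool", "payload": {
  "plan": [
    [[0.0008, 0, -0.0018, 0, -1], [0, 0, 0, 0, -1], [0, 0, 0, 0, -1]]
  ]
}}

```text
time_s: 22.3
eef_pos: [0.5082, -0.0231, 0.294]
eef_rot: [0.217, -0.036, 0.975, -0.012]
wrist_force: [-0.3, -0.0, -2.5]
opening: 0.271
```

```bash
python3 - <<'E'
from h import *
p,f,z,D=avg()
S=camera("scene")
def crop(p,x0,y0,x1,y1,k):
    return cv2.resize(p["img"][y0:y1,x0:x1],None,fx=k,fy=k,interpolation=cv2.INTER_CUBIC)
cv2.imwrite("pics/l1.png",np.hstack([crop(S,225,130,275,190,8),crop(D,230,145,280,205,8)]))
E
```

```text
t 22.55 pos [ 0.5082 -0.0232  0.2942] F [ 0.25 -0.02 -2.09] +- [0.27 0.21 0.14] Fax -2.0 z [ 0.424 -0.008 -0.906] open 0.27294120661197746
```

View pics/l1.png

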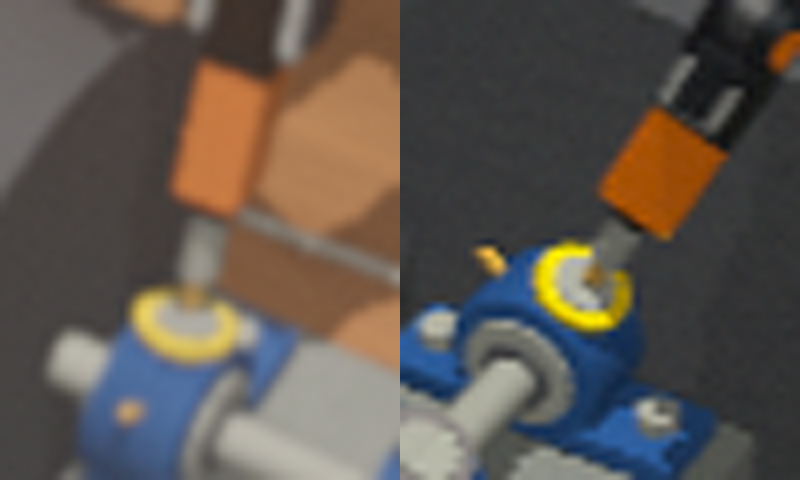

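Call:
{"api": "servo_tool", "payload": {
  "plan": [
    [[0.0004, 0, -0.0009, 0, -1], [0, 0, 0, 0, -1], [0.0004, 0, -0.0009, 0, -1], [0, 0, 0, 0, -1], [0, 0, 0, 0, -1]]
  ]
}}

```text
time_s: 23.1
eef_pos: [0.5091, -0.0232, 0.2925]
eef_rot: [0.217, -0.036, 0.975, -0.012]
wrist_force: [0.0, -0.9, -1.4]
opening: 0.274
```

```bash
python3 -c "
from h import *
avg()"
```

```text
t 23.35 pos [ 0.5091 -0.0232  0.2925] F [-1.24  0.26 -0.98] +- [0.19 0.19 0.21] Fax -0.36 z [ 0.424 -0.008 -0.905] open 0.2735432130808418
```

Call:
{"api": "servo_tool", "payload": {
  "plan": [
    [[0.0004, 0, -0.0009, 0, -1], [0, 0, 0, 0, -1], [0.0004, 0, -0.0009, 0, -1], [0, 0, 0, 0, -1], [0, 0, 0, 0, -1]]
  ]
}}

```text
time_s: 23.85
eef_pos: [0.5099, -0.0232, 0.2907]
eef_rot: [0.217, -0.036, 0.975, -0.012]
wrist_force: [-1.8, 0.3, 1.5]
opening: 0.273
```

```bash
python3 -c "
from h import *
avg(8)"
```

```text
t 24.25 pos [ 0.5099 -0.0232  0.2907] F [-1.06  0.25  0.52] +- [0.17 0.14 0.16] Fax 0.93 z [ 0.424 -0.008 -0.905] open 0.276989031942671
```

Call:
{"api": "servo_tool", "payload": {
  "plan": [
    [[0.0004, 0, -0.0009, 0, -1], [0, 0, 0, 0, -1], [0.0004, 0, -0.0009, 0, -1], [0, 0, 0, 0, -1], [0.0004, 0, -0.0009, 0, -1], [0, 0, 0, 0, -1], [0, 0, 0, 0, -1]]
  ]
}}

```text
time_s: 24.95
eef_pos: [0.5111, -0.0232, 0.288]
eef_rot: [0.217, -0.036, 0.975, -0.012]
wrist_force: [-1.8, 0.9, 1.2]
opening: 0.27
```

```bash
python3 - <<'E'
from h import *
p,f,z,D=avg(8)
st()
S=camera("scene");W=camera("wrist")
def crop(p,x0,y0,x1,y1,k):
    return cv2.resize(p["img"][y0:y1,x0:x1],None,fx=k,fy=k,interpolation=cv2.INTER_CUBIC)
cv2.imwrite("pics/m1.png",np.hstack([crop(S,225,130,275,190,8),crop(D,230,145,280,205,8)]))
cv2.imwrite("pics/m2.png",crop(W,180,60,340,240,4)[:,:])
E
```

```text
t 25.35 pos [ 0.5111 -0.0232  0.288 ] F [-1.27 -0.31  2.  ] +- [0.17 0.16 0.14] Fax 2.35 z [ 0.424 -0.008 -0.905] open 0.27459828747236703
t 25.35 q [-0.367 -0.302  2.035  0.173  1.    -2.076] pos [ 0.5111 -0.0232  0.2879] F [-1.1 -0.6  1.9] open 0.275
zaxis [ 0.424 -0.008 -0.905] tilt 25.11 az -1.1 pos az -2.6 jaw az 93.8 jaw el -2.29
```

View pics/m1.png

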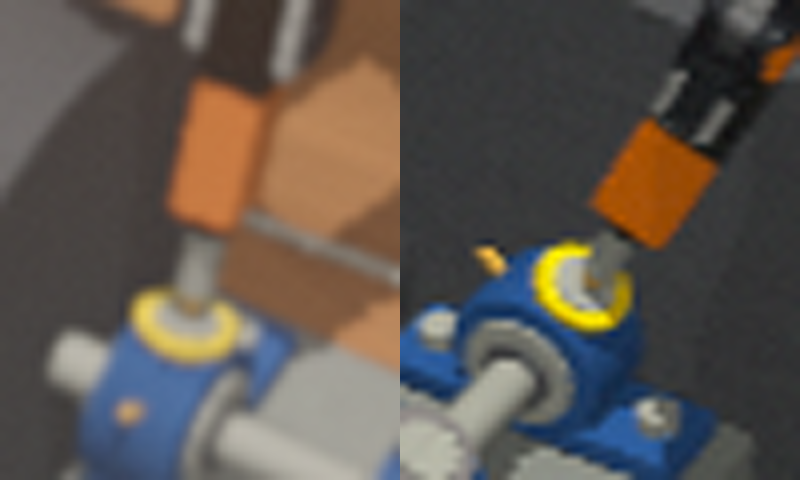

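View pics/m2.png

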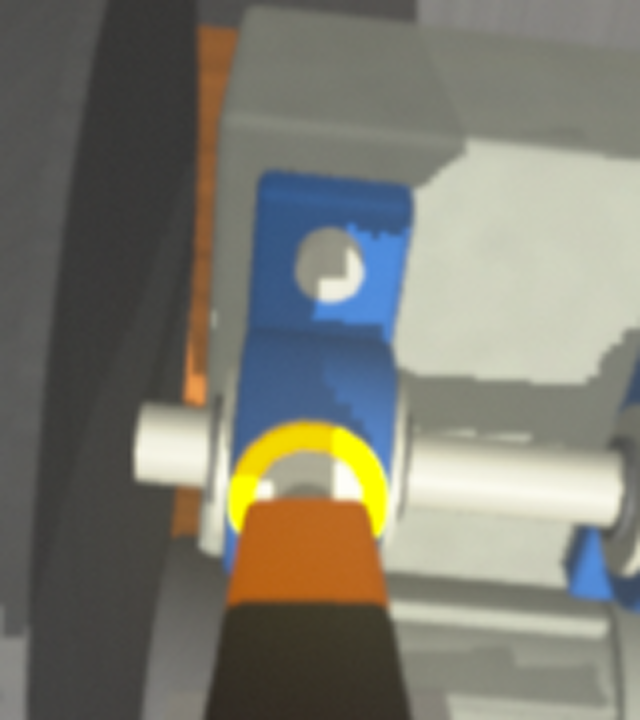

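Call:
{"api": "servo_tool", "payload": {
  "plan": [
    [[-0.0019, 0, 0.004, 0, -1], [-0.0019, 0, 0.004, 0, -1], [0.0023, 0.001, 0.0011, 0, -1], [0, 0, 0, 0, -1], [0, 0, 0, 0, -1]]
  ]
}}

```text
time_s: 25.95
eef_pos: [0.5093, -0.022, 0.2965]
eef_rot: [0.217, -0.036, 0.976, -0.012]
wrist_force: [0.6, 0.4, -2.4]
opening: 0.272
```

```bash
python3 - <<'E'
from h import *
p,f,z,D=avg(6)
S=camera("scene")
def crop(p,x0,y0,x1,y1,k):
    return cv2.resize(p["img"][y0:y1,x0:x1],None,fx=k,fy=k,interpolation=cv2.INTER_CUBIC)
cv2.imwrite("pics/n1.png",np.hstack([crop(S,225,130,275,190,8),crop(D,230,145,280,205,8)]))
E
```

```text
t 26.25 pos [ 0.5094 -0.0221  0.2966] F [-0.51  0.12 -2.  ] +- [0.14 0.14 0.19] Fax -1.6 z [ 0.424 -0.008 -0.906] open 0.27182380122802197
```

View pics/n1.png

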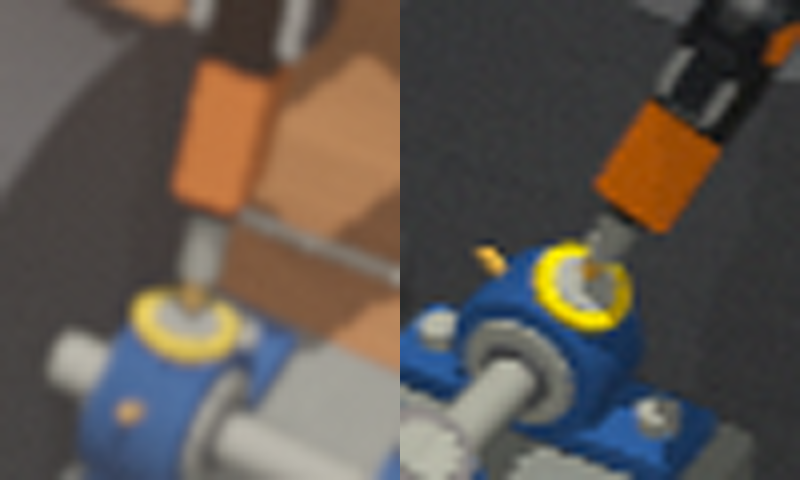

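Call:
{"api": "servo_tool", "payload": {
  "plan": [
    [[0.0008, 0, -0.0018, 0, -1], [0.0008, 0, -0.0018, 0, -1], [0.0004, 0, -0.0009, 0, -1], [0.0004, 0, -0.0009, 0, -1], [0.0004, 0, -0.0009, 0, -1], [0.0004, 0, -0.0009, 0, -1], [0.0002, 0, -0.0005, 0, -1], [0, 0, 0, 0, -1]]
  ]
}}

```text
time_s: 27.1
eef_pos: [0.5131, -0.0222, 0.2894]
eef_rot: [0.217, -0.036, 0.975, -0.012]
wrist_force: [-1.4, 0.5, 1.0]
opening: 0.274
```

```bash
python3 - <<'E'
from h import *
p,f,z,D=avg(10)
S=camera("scene")
def crop(p,x0,y0,x1,y1,k):
    return cv2.resize(p["img"][y0:y1,x0:x1],None,fx=k,fy=k,interpolation=cv2.INTER_CUBIC)
cv2.imwrite("pics/o1.png",np.hstack([crop(S,225,130,275,190,8),crop(D,230,145,280,205,8)]))
E
```

```text
t 27.6 pos [ 0.513  -0.0222  0.2894] F [-1.58 -0.16  1.46] +- [0.1  0.11 0.14] Fax 2.0 z [ 0.424 -0.008 -0.905] open 0.26952067726124623
```

View pics/o1.png

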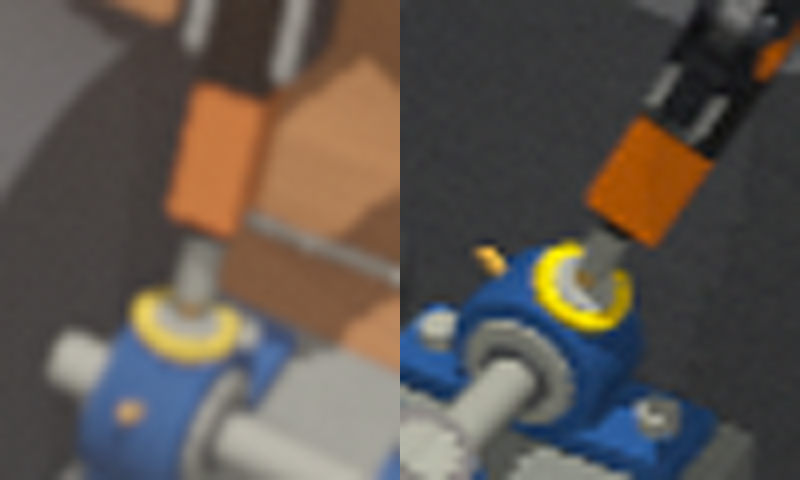

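Call:
{"api": "servo_tool", "payload": {
  "plan": [
    [[0, 0, 0, 0, -1], [0, 0, 0, 0, -1], [0, 0, 0, 0, -1], [0, 0, 0, 0, -1], [0, 0, 0, 0, -1], [0, 0, 0, 0, -1], [0, 0, 0, 0, -1], [0, 0, 0, 0, -1]]
  ]
}}

```text
time_s: 28.45
eef_pos: [0.513, -0.0222, 0.2893]
eef_rot: [0.217, -0.036, 0.975, -0.012]
wrist_force: [-1.8, -0.2, 1.9]
opening: 0.274
```

Call:
{"api": "servo_tool", "payload": {
  "plan": [
    [[0, 0, 0, 0, -1], [0, 0, 0, 0, -1], [0, 0, 0, 0, -1], [0, 0, 0, 0, -1], [0, 0, 0, 0, -1], [0, 0, 0, 0, -1], [0, 0, 0, 0, -1], [0, 0, 0, 0, -1]]
  ]
}}

```text
time_s: 29.25
eef_pos: [0.513, -0.0222, 0.2893]
eef_rot: [0.217, -0.036, 0.975, -0.012]
wrist_force: [-1.0, -0.4, 2.7]
opening: 0.273
```

Call:
{"api": "servo_tool", "payload": {
  "plan": [
    [[0, 0, 0, 0, -1], [0, 0, 0, 0, -1], [0, 0, 0, 0, -1], [0, 0, 0, 0, -1], [0, 0, 0, 0, -1], [0, 0, 0, 0, -1], [0, 0, 0, 0, -1], [0, 0, 0, 0, -1]]
  ]
}}

```text
time_s: 30.05
eef_pos: [0.5129, -0.0222, 0.2893]
eef_rot: [0.217, -0.036, 0.975, -0.012]
wrist_force: [-0.6, -0.9, 2.2]
opening: 0.272
```

Call:
{"api": "servo_tool", "payload": {
  "plan": [
    [[0, 0, 0, 0, -1], [0, 0, 0, 0, -1], [0, 0, 0, 0, -1], [0, 0, 0, 0, -1], [0, 0, 0, 0, -1], [0, 0, 0, 0, -1], [0, 0, 0, 0, -1], [0, 0, 0, 0, -1]]
  ]
}}

```text
time_s: 30.85
eef_pos: [0.513, -0.0222, 0.2893]
eef_rot: [0.217, -0.036, 0.975, -0.012]
wrist_force: [-1.9, -1.0, 2.4]
opening: 0.272
```

Call:
{"api": "servo_tool", "payload": {
  "plan": [
    [[0, 0, 0, 0, -1], [0, 0, 0, 0, -1], [0, 0, 0, 0, -1], [0, 0, 0, 0, -1], [0, 0, 0, 0, -1], [0, 0, 0, 0, -1], [0, 0, 0, 0, -1], [0, 0, 0, 0, -1]]
  ]
}}

```text
time_s: 31.65
eef_pos: [0.5129, -0.0221, 0.2893]
eef_rot: [0.217, -0.036, 0.975, -0.012]
wrist_force: [-1.1, -1.1, 2.4]
opening: 0.275
```

```bash
python3 - <<'E'
from h import *
p,f,z,D=avg(8)
S=camera("scene")
cv2.imwrite("pics/p1.png",np.hstack([cv2.resize(S["img"],(400,300)),cv2.resize(D["img"],(400,300))]))
E
```

```text
t 32.05 pos [ 0.5129 -0.0222  0.2893] F [-0.64 -0.81  2.08] +- [0.21 0.12 0.12] Fax 2.15 z [ 0.424 -0.008 -0.906] open 0.27274587111925186
```

View pics/p1.png

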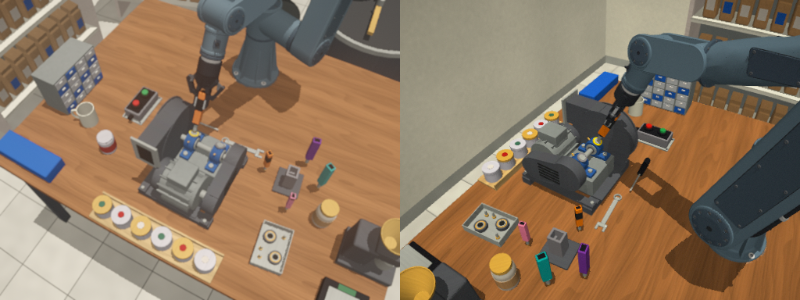

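Steady at about 4.1 N with everything else in place, so I'm handing in.

```bash
python3 -c "
from bench import *
print(hand_in())"
```

```text
the job is handed in; nothing more can be done
None
```

The job is done and handed in, with the arm still holding the probe on the yellow-ringed disc. No verdict is reported.

- **Start button:** I pushed the green button to its stop (wrist force about 25 N). The picture then showed it back out, and the red button was not touched.
- **Probe tilt:** I drew the orange probe straight up out of its stand. The moves only shift the tool or turn it about the vertical, so I got the 25° lean by pushing the arm out against its reach limit, which tilts the tool.
- **Touch-down:** I lowered the tip onto the disc. The first touch looked about 3 mm off centre, so I lifted it, shifted it and set it down again.
- **Last checks:**
  - Tool tilt read 25.1°, leaning within about 0.5° of the direction I measured for the disc.
  - Axial push was about 4.0–4.1 N, so the tip is in about 5 mm, roughly halfway.
  - The hold was steady to about 0.1 mm for over 4 s, and the clock was at 32 s at the last reading.
  - The other things on the bench looked unmoved.
- **Where checks disagreed:**
  - The camera views placed the disc and the tip a few millimetres apart, so the centring is good to about 2–3 mm.
  - The elbow joint read 0.298 rad against its 0.3 limit while I was tilting. I took this as reading noise at the limit, but could not confirm it.

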